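Clip the torch onto the lure box divider

ROBOT

A 6-joint arm with a two-finger parallel gripper is mounted at the origin on the work surface. World frame = base frame: x ahead of the robot, y to its left, z up, the work surface at z = 0. Lengths are in m, angles in rad, forces in N, time in s.
With the tool pointing down it reaches from about 0.25 to 0.725 m from the base axis. Payload 9.7 kg.
Tool frame: the origin (TCP) lies at the very end of the fingers, on their centre line; the grasp point (between the pads) lies ctrl.grasp_offset behind it (ctrl.grasp_offset is the distance from the TCP to the grasp point, in m); z points along the fingers, x is the direction in which the jaws open and shut, and the axes are right-handed (so a half turn about z gives the same grasp; the last joint's range is limited). The gripper opens to 85 mm and grips with 20 to 120 N. Pads are 22 mm wide; open, the fingers measure 114 mm over their backs; the gripper's body (76 mm by 85 mm) begins 54 mm behind the grasp point. The pads swing forward as they close: fully open they stand 13 mm farther back than shut.
Start: joints at [-1.246, 0.087, 0.176, 1.66, 0, 1.571], TCP at [0.176, -0.521, 0.231] pointing down, gripper open.
Joint ranges: [-3.13, 3.13], [-0.85, 1.81], [-1.15, 1.24], [-2.2, 2.28], [-1.44, 1.52], [-3.14, 3.14]. Speed limits (rad/s): [2.22, 2.22, 2.57, 3.14, 3.14, 3.14].

INTERFACE

Orientations are given as a unit quaternion [w, x, y, z].
In Python, from station import telemetry, snapshot, calibration, order, ctrl gives the robot as it stands.
- The arm moves only by the tool carry_out, never from a script. Its argument "commands" is a list of rows, each a list of 5 numbers: the gripper's target within -1 to 1 (fully open at 1, half-way at 0, shut at -1), then the shift along the tool's x, y, z in cm, then the turn about the tool's z in degrees. In form: [[fingers, tx, ty, tz, roll], ...]. A call has 1 to 5 rows; each row shifts and turns the commanded pose from where the row before left it, along the tool's axes as they then stand; what a row does not reach is not made up. A row lasts 1/10 s, in which the tool goes at most 50 mm and 8.59 degrees, less where a joint would pass 70% of its speed; a pose out of reach is approached as far as the arm can. A call is refused whole if a number of a shift passes 5 or a number of a turn 8.59, either way. A call with a gripper value outside its range is refused whole. The fingers move at their own pace and stop on an object; "grip_force" is the grip in N (left out, the last holds). Time passes only in rows, so rows that do not move let the fingers close. It gives the time, the measured TCP pose, the force and the opening at its end, in the units of the state.
- telemetry.observe(): the state, without advancing time (a new reading comes with each control period).
- snapshot(name): name is "scene" or "top" or "wrist"; returns (picture, depth): 400x640x3 uint8, red, green, blue; 400x640 float32, m along the optical axis (not along the pixel's ray), 0 where there is no reading.
- calibration(name): a dict with "camera_matrix" (3x3 intrinsics, pixels), "pose" (4x4, takes a point from camera to world coordinates); the wrist camera has in their place "T_tool_cam" (4x4, takes a point from camera to tool coordinates, whose origin is the TCP and whose axes are the tool frame's). Camera axes: x right, y up, looking along -z (the intrinsics and any distortion apply to the point x, -y, -z); pixel columns grow to the right and rows downward; lengths in m; the calibration is good to about 2 mm. A picture is of the moment at which its call begins: read the wrist's pose just before it. calibration takes no time and is no camera call.
- order.close_job(): hands the job in, once; it reports no verdict.
The state is a dict: "clock": time; "q": joint angles; "qvel": joint speeds; "tau": joint torques, N m; "tool_pos": TCP position; "eef_rot": TCP orientation; "wrist_force": force on the tool from outside, world axes, zero at the start; "torque": the same for the moment, N m; "gripper_width": finger opening in m.
Only numpy, scipy, OpenCV 4.12 (cv2) and the standard library are available. Lean on these libraries where they do the work, as an engineer would, in place of code of your own. Each camera call takes 0.05 s, during which the arm holds its last target. There are 200 camera calls.

TASK

Rig a light for the lure box: lift the top tray off the box, keeping it level, and set it down flat on the middle of the rubber mat. Then clip the clip-on torch well down onto the divider inside the box, near the middle of the divider's length, so that it sits there upright with one jaw on each side. Leave the bucket, the club and the tube alone.

Things in the scene. Friction and masses are not known exactly. Their poses are not given: they have to be found in the camera images.
- box: Grey plastic open lure box, fixed, 200 mm (x) by 150 mm (y), 83 mm high, walls 5 mm. Origin: centre of its underside. An upright divider 8 mm thick runs the whole inner length along x at y = 0, top edge 71 mm above the worktop (12 mm below the rim), with a 66 mm wide compartment on either side, floor at 5 mm. At the start the tray covers it.
- divider_mid (a point): Middle of the divider's top edge, 71 mm above the box's origin; axes as the box's (x along the divider, y across it, z up).
- tray: Grey plastic upper tray, loose, about 0.3 kg, nested in the box mouth: pan 180 (x) by 130 (y) mm, 36 mm high, with a 200 x 150 mm flange whose underside, 8 mm above the tray's bottom, rests on the box rim (5 mm play all round). Origin: centre of its underside. A bar handle along x spans its middle.
- tray_grip (a point): Centre of the tray's handle bar, 62 mm above the tray's underside; the bar is 100 mm long (tray x), 14 mm wide (tray y), 12 mm high, carried by a post 10 mm thick at x = -42 and +42 mm; free below between the posts.
- mat: Black rubber mat, fixed, 235 mm (its x) by 185 mm (its y), 4 mm thick, lying to one side of the box. Origin: centre of its underside.
- torch: Black clip-on torch, loose, 0.16 kg, standing jaws down: a sprung clamp like a big clothes peg, 36 mm wide, whose hinge pin is a 118 mm torch barrel along x (28 mm head at +x) 62.5 mm above the origin. Two tails end 55 mm above the hinge. Origin: centre of the underside. This body is the barrel with the -y tail and jaw: it tilts up to 0.2 rad about x as the clamp opens.
- torch_tails (a point): Grip point midway between the tails, 38 mm above the hinge axis, 100.5 mm above the torch's origin; axes as the torch's. There the tails are 52 mm over their outer faces (58 mm at their ends); squeezed along y with about 10 N to 36 mm, they open the jaws fully.
- torch_tip_a (a point): Lower edge of the gripping face of the -y jaw, on the torch body, 48 mm below the hinge axis. Below it the jaw flares outward to a lip 62 mm below the hinge. Fully open, these edges are 23 mm apart, the lips 47 mm inside, 56 mm outside.
- torch_tip_b (a point): The same edge of the +y jaw, on the moving half.
- torch_jaw (a joint): Opening angle of the clamp: 0 shut (gripping faces 4 mm apart), about 0.08 when clipped on the 8 mm divider, 0.40 fully open.
- bucket: Bystander: stainless steel lure bucket with swing handle, 145 mm diameter, 135 mm high, empty. Origin: centre of its underside.
- priest: Bystander: turned wooden priest club lying along its y, 220 mm long, 36 mm thick. Origin: on the worktop under its middle.
- tube: Bystander: blue plastic tackle tube lying along its y, 170 mm long, 40 mm thick. Origin: on the worktop under its middle.
Not all that is in view belongs to the job. Leave any orange or purple look-alike of the tray alone.

How it is judged:
On the way, in this order (a step that is already met when the one before it is completed fails the run):
1. the tray stands flat on the middle of the mat and is let go (horizontal distance between tray and mat below 0.04 m and height (world z) of tray below 0.009 m and angle between tray's own z axis and vertical below 0.08 rad and linear speed of tray below 0.02 m/s and contact force between the fingers and tray below 0.05 N), for 0.2 s.
2. the torch is clipped on the divider, one jaw on each side, and let go (((y of torch_tip_a in the frame of divider_mid below -0.001 m and y of torch_tip_b in the frame of divider_mid above 0.001 m) or (y of torch_tip_a in the frame of divider_mid above 0.001 m and y of torch_tip_b in the frame of divider_mid below -0.001 m)) and z of each of torch_tip_a, torch_tip_b in the frame of divider_mid below -0.012 m and x of torch_tails in the frame of divider_mid between -0.035 and 0.035 m and value of joint torch_jaw between 0.035 and 0.2 rad and contact force between torch and box above 1 N and contact force between the fingers and torch below 0.05 N), for 0.2 s.
At the end, for the whole second after the job is handed in: Tray flat on the mat, centre within 40 mm of the mat's. Torch at rest, clipped on the divider: a jaw on each side, both gripping faces reaching at least 12 mm below its top edge, within 35 mm of its middle along it, jaw angle 0.035 to 0.2, upright within 0.25 rad. All let go (horizontal distance between tray and mat below 0.04 m and height (world z) of tray below 0.009 m and angle between tray's own z axis and vertical below 0.08 rad and ((y of torch_tip_a in the frame of divider_mid below -0.001 m and y of torch_tip_b in the frame of divider_mid above 0.001 m) or (y of torch_tip_a in the frame of divider_mid above 0.001 m and y of torch_tip_b in the frame of divider_mid below -0.001 m)) and z of each of torch_tip_a, torch_tip_b in the frame of divider_mid below -0.012 m and x of torch_tails in the frame of divider_mid between -0.035 and 0.035 m and value of joint torch_jaw between 0.035 and 0.2 rad and contact force between torch and box above 1 N and angle between torch's own z axis and vertical below 0.25 rad and linear speed of each of torch, tray below 0.02 m/s); the robot touches nothing.
It fails at once if the tray is tipped (more than 0.45 rad) (angle between tray's own z axis and vertical above 0.45 rad).
It fails at once if the bucket, the club or the tube is moved by more than 30 mm (distance of any of bucket, priest, tube from where it was at the start of the episode above 0.03 m).
It also fails if it takes over 67 s, if anything falls off the work surface, if the arm or the gripper's body presses on something with over 40 N, if the wrist force passes 120 N, or if a joint passes its speed limit or range.

## Working session

There is one attempt and no reset: what is moved stays moved. The work goes in short steps, Python scripts to look and compute and a tool call to move; the robot and the scene stay as the last step left them, time stands still between calls to the robot, and variables do not carry over. Pictures are saved under pics/ and viewed, about 8 in all and at most 12, crops included, and the job is handed in when it is done.

Besides the shell and the picture viewer there is one more tool, called after ">>>" by a JSON object that holds its "api" and its "payload". carry_out: Moves the arm, as the interface text tells. Its arguments: {"type":"object","properties":{"commands":{"type":"array","items":{"type":"array","items":{"type":"number"}}},"grip_force":{"type":"number"}},"required":["commands"]}

```bash
ls; mkdir -p pics; cat > h.py <<'E'
import numpy as np, cv2
from station import telemetry, snapshot, calibration, order, ctrl
from scipy.spatial.transform import Rotation as R
def tool():
    s=telemetry.observe(); w,x,y,z=s['eef_rot']; T=np.eye(4)
    T[:3,:3]=R.from_quat([x,y,z,w]).as_matrix(); T[:3,3]=s['tool_pos']; return T,s
def cloud(n):
    T,s=tool(); p,d=snapshot(n); c=calibration(n)
    K=np.array(c['camera_matrix']); P=np.array(c['pose']) if 'pose' in c else T@np.array(c['T_tool_cam'])
    v,u=np.mgrid[:400,:640]
    X=np.stack([(u-K[0,2])*d/K[0,0],-(v-K[1,2])*d/K[1,1],-d],-1)
    W=X@P[:3,:3].T+P[:3,3]; W[d==0]=np.nan
    return p,d,W
def save(n,p): cv2.imwrite(n,p[...,::-1])
E
python3 - <<'E'
from h import *
T,s=tool(); print(s, ctrl.grasp_offset); print(T.round(3))
print({k:np.array(v).round(3) if not isinstance(v,str) else v for k,v in calibration('top').items()})
for n in ['top','scene']:
    p,d,W=cloud(n); np.savez(n,p=p,d=d,W=W); save(f'pics/{n}.png',p)
E
```

```text
pics
{'clock': 0.0, 'q': array([-1.24597449e+00,  8.74463908e-02,  1.75120839e-01,  1.65982602e+00,
        2.45614906e-05,  1.57081242e+00]), 'qvel': array([-1.52752170e-03,  1.45257389e-05,  1.04892530e-03,  1.23189746e-03,
       -3.13372342e-04, -1.21619817e-03]), 'tau': array([-1.93142077e-03, -5.20385170e+01,  4.64807796e+01,  1.62165973e-02,
       -9.02124020e-05,  5.19289145e-06]), 'tool_pos': array([ 0.17545508, -0.52100376,  0.23058379]), 'eef_rot': array([-4.05338029e-04,  8.12134249e-01, -5.83470224e-01, -5.43162361e-04]), 'wrist_force': array([ 0.08454242, -0.11673862,  0.22615415]), 'torque': array([-0.03037295, -0.05705596, -0.00543603]), 'gripper_width': 0.08532300256135375} 0.0187
[[ 0.319 -0.948 -0.     0.175]
 [-0.948 -0.319  0.001 -0.521]
 [-0.001 -0.    -1.     0.231]
 [ 0.     0.     0.     1.   ]]
{'camera_matrix': array([[520.747,   0.   , 314.949],
       [  0.   , 520.747, 194.781],
       [  0.   ,   0.   ,   1.   ]]), 'pose': array([[-0.003,  0.998, -0.066,  0.404],
       [-1.   , -0.004, -0.016, -0.053],
       [-0.016,  0.066,  0.998,  1.893],
       [ 0.   ,  0.   ,  0.   ,  1.   ]])}
```

View pics/top.png

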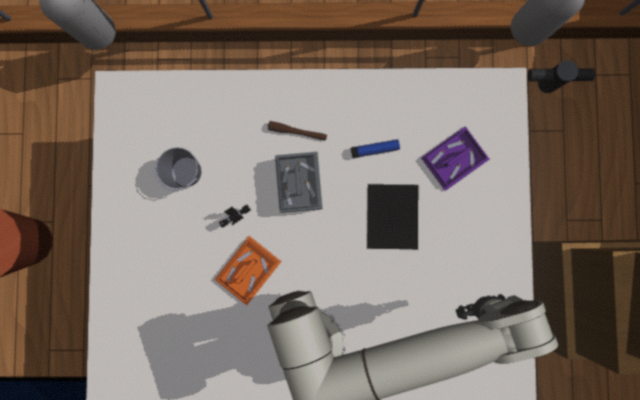

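View pics/scene.png

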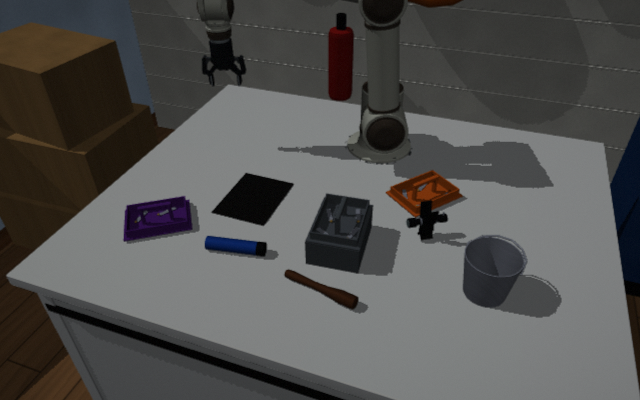

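The top view shows the grey tray on the box at (298,182), the torch at (235,215) and the mat at (393,216). The orange and purple trays are look-alikes.

```bash
python3 - <<'E'
from h import *
def rect(n,m,W):
    q=W[m][:,:2].astype(np.float32); (c,s,a)=cv2.minAreaRect(q*1000); print(n,np.round(c,1),np.round(s,1),round(a,1),m.sum(), 'z med',np.nanmedian(W[m][:,2]).round(4))
z=np.load('top.npz');p=z['p'];W=z['W'];v,u=np.mgrid[:400,:640]
bx=lambda a,b,c,d:(u>a)&(u<b)&(v>c)&(v<d)&np.isfinite(W[...,2])
print('table z',np.nanmedian(W[bx(300,360,80,115)][:,2]))
b=bx(255,340,145,222)
rect('box>70',b&(W[...,2]>.07),W); 
for h in (.085,.105,.125): rect(f'tray>{h}',b&(W[...,2]>h),W)
rect('mat',bx(355,430,175,258)&(p.max(-1)<60),W)
t=bx(205,255,195,235)
for h in (.03,.05,.09,.1): rect(f'torch>{h}',t&(W[...,2]>h),W)
m=t&(W[...,2]>.05);print(W[m][:,2].max(), W[m].mean(0))
rect('bucket',bx(150,210,140,195)&(W[...,2]>.1),W)
rect('club',bx(260,335,115,145)&(W[...,2]>.01),W)
rect('tube',bx(345,405,135,160)&(W[...,2]>.01),W)
rect('orange',bx(205,285,230,305)&(W[...,2]>.01),W)
cv2.imwrite('pics/c.png',cv2.resize(p[140:260,190:430,::-1],None,fx=3.3,fy=3.3,interpolation=cv2.INTER_CUBIC))
E
```

```text
table z 0.00025757231884693255
box>70 [571.6  34.7] [201.7 150.9] 5.0 2439 z med 0.083
tray>0.085 [570.9  34.6] [200.6 150.7] 4.9 958 z med 0.0922
tray>0.105 [570.7  35.1] [181.  130.2] 4.9 342 z med 0.1151
tray>0.125 [549.1  31.1] [139.9  21.9] 10.1 125 z med 0.1424
mat [ 450.  -303.4] [178.8 226.3] 88.6 3073 z med 0.0048
torch>0.03 [453.4 260.2] [ 56.6 120.8] 31.6 329 z med 0.0729
torch>0.05 [453.4 260.2] [ 56.6 120.8] 31.6 327 z med 0.0729
torch>0.09 [444.4 274.7] [56.6 63. ] 31.7 60 z med 0.1085
torch>0.1 [452.3 261.9] [56.7 32.8] 31.9 48 z med 0.1108
0.12295334654709755 [0.45479587 0.25972948 0.07793726]
bucket [613.  451.1] [148.3 149.4] 20.3 429 z med 0.1247
club [765.5  30.1] [248.5 103.4] 89.7 479 z med 0.0265
tube [ 697.4 -243.6] [ 83.2 194.5] 3.8 567 z med 0.0363
orange [267.8 220.1] [261.3 297. ] 0.5 1149 z med 0.0176
```

View pics/c.png

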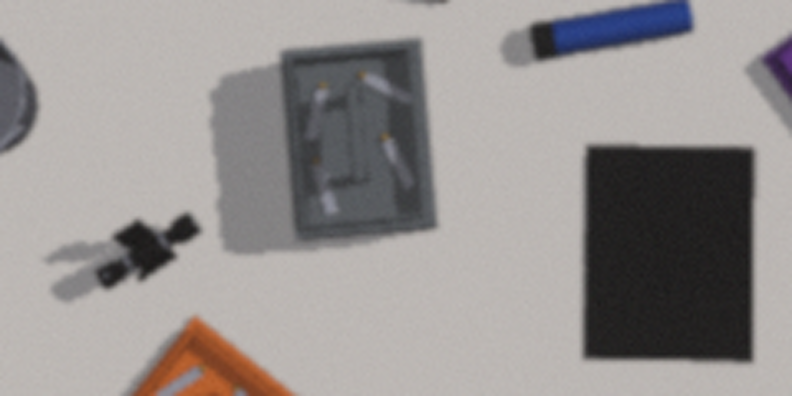

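```bash
cat > plan.py <<'E'
import sys
from h import *
# plan.py x y z yaw_deg grip [maxrow_cm]: rows from the measured pose to the target (tool down)
def plan(x,y,z,yaw,g,mx=5):
    T,s=tool(); cur=np.degrees(np.arctan2(T[1,0],T[0,0])); dy=(yaw-cur+180)%360-180
    D=(np.array([x,y,z])-T[:3,3])*100
    n=int(max(np.ceil(np.linalg.norm(D)/mx-1e-6),np.ceil(abs(dy)/8.5),1)); Rk=T[:3,:3]
    out=[]
    for k in range(n):
        out.append([g,*np.round(Rk.T@D/n,2).tolist(),round(-dy/n,2)]); Rk=Rk@R.from_euler('z',-dy/n,degrees=True).as_matrix()
    print('t',round(s['clock'],2),'pos',s['tool_pos'].round(4),'yaw',round(cur,1),'q',s['q'].round(2),'w',round(s['gripper_width'],4),'F',s['wrist_force'].round(1))
    for i in range(0,n,5): print(out[i:i+5])
plan(*map(float,sys.argv[1:]))
E
python3 plan.py .52 -.05 .30 94.9 1
```

```text
t 0.1 pos [ 0.1754 -0.521   0.2306] yaw -71.4 q [-1.25  0.09  0.18  1.66  0.    1.57] w 0.0854 F [-0.2  0.  -0.8]
[[1.0, -1.68, -2.38, -0.34, np.float64(-8.31)], [1.0, -1.32, -2.6, -0.34, np.float64(-8.31)], [1.0, -0.93, -2.77, -0.34, np.float64(-8.31)], [1.0, -0.52, -2.87, -0.34, np.float64(-8.31)], [1.0, -0.1, -2.92, -0.34, np.float64(-8.31)]]
[[1.0, 0.32, -2.9, -0.34, np.float64(-8.31)], [1.0, 0.74, -2.82, -0.34, np.float64(-8.31)], [1.0, 1.14, -2.69, -0.34, np.float64(-8.31)], [1.0, 1.52, -2.49, -0.34, np.float64(-8.31)], [1.0, 1.86, -2.25, -0.34, np.float64(-8.31)]]
[[1.0, 2.17, -1.96, -0.34, np.float64(-8.31)], [1.0, 2.43, -1.62, -0.34, np.float64(-8.31)], [1.0, 2.64, -1.25, -0.34, np.float64(-8.31)], [1.0, 2.79, -0.86, -0.34, np.float64(-8.31)], [1.0, 2.88, -0.45, -0.34, np.float64(-8.31)]]
[[1.0, 2.92, -0.03, -0.34, np.float64(-8.31)], [1.0, 2.89, 0.4, -0.34, np.float64(-8.31)], [1.0, 2.8, 0.81, -0.34, np.float64(-8.31)], [1.0, 2.66, 1.21, -0.34, np.float64(-8.31)], [1.0, 2.45, 1.58, -0.34, np.float64(-8.31)]]
```

>>> {"api": "carry_out", "payload": {"commands": [[1, 0, 0, -5, 0]], "grip_force": 40}}

```text
clock: 0.2
tool_pos: [0.1745, -0.5182, 0.2727]
eef_rot: [-0.005, 0.812, -0.583, -0.007]
wrist_force: [0.3, -1.6, 0.1]
gripper_width: 0.0856
```

>>> {"api": "carry_out", "payload": {"commands": [[1, -1.7, -2.4, 0, -8.3], [1, -1.3, -2.6, 0, -8.3], [1, -0.9, -2.8, 0, -8.3], [1, -0.5, -2.9, 0, -8.3], [1, -0.1, -2.9, 0, -8.3]]}}

```text
clock: 0.7
tool_pos: [0.2631, -0.4025, 0.281]
eef_rot: [-0.0, 0.967, -0.255, -0.0]
wrist_force: [-0.8, -0.1, -0.2]
gripper_width: 0.0855
```

>>> {"api": "carry_out", "payload": {"commands": [[1, 0.3, -2.9, 0, -8.3], [1, 0.7, -2.8, 0, -8.3], [1, 1.1, -2.7, 0, -8.3], [1, 1.5, -2.5, 0, -8.3], [1, 1.9, -2.2, 0, -8.3]]}}

```text
clock: 1.2
tool_pos: [0.3486, -0.285, 0.2811]
eef_rot: [-0.0, 0.995, 0.104, -0.0]
wrist_force: [1.2, -1.2, -0.9]
gripper_width: 0.0854
```

>>> {"api": "carry_out", "payload": {"commands": [[1, 2.2, -2.0, 0, -8.3], [1, 2.4, -1.6, 0, -8.3], [1, 2.6, -1.2, 0, -8.3], [1, 2.8, -0.9, 0, -8.3], [1, 2.9, -0.5, 0, -8.3]]}}

```text
clock: 1.7
tool_pos: [0.4347, -0.167, 0.281]
eef_rot: [-0.0, 0.893, 0.45, -0.0]
wrist_force: [1.4, -0.8, 0.1]
gripper_width: 0.0855
```

>>> {"api": "carry_out", "payload": {"commands": [[1, 2.9, 0, 0, -8.3], [1, 2.9, 0.4, 0, -8.3], [1, 2.8, 0.8, 0, -8.3], [1, 2.7, 1.2, 0, -8.3], [1, 2.4, 1.6, 0, -8.3]]}}

```text
clock: 2.2
tool_pos: [0.5216, -0.0499, 0.281]
eef_rot: [-0.0, 0.676, 0.737, -0.0]
wrist_force: [0.5, -0.3, -0.4]
gripper_width: 0.0853
```

>>> {"api": "carry_out", "payload": {"commands": [[1, 0, 0, 0, 0], [1, 0, 0, 0, 0], [1, 0, 0, 0, 0]]}}

```text
clock: 2.5
tool_pos: [0.5207, -0.0515, 0.2812]
eef_rot: [-0.0, 0.679, 0.734, -0.0]
wrist_force: [0.2, -0.8, -0.3]
gripper_width: 0.0854
```

```bash
python3 plan.py .571 .035 .175 94.9 1; python3 - <<'E'
from h import *
print(np.array(calibration('wrist')['T_tool_cam']).round(3))
p,d,W=cloud('wrist'); np.savez('w1',p=p,d=d,W=W); save('pics/w1.png',p)
m=(W[...,2]>.125)&(W[...,2]<.16)&(abs(W[...,0]-.571)<.1)&(abs(W[...,1]-.035)<.06)
q=W[m]; print(m.sum(),np.round(cv2.minAreaRect((q[:,:2]*1000).astype(np.float32)),1) if 0 else cv2.minAreaRect((q[:,:2]*1000).astype(np.float32)),np.percentile(q[:,2],[5,50,95]))
E
```

```text
t 2.5 pos [ 0.5207 -0.0515  0.2812] yaw 94.5 q [-0.1   0.05  0.23  1.76 -0.   -0.18] w 0.0854 F [ 0.2 -0.8 -0.3]
[[1.0, 2.74, 1.9, 3.54, np.float64(-0.13)], [1.0, 2.74, 1.91, 3.54, np.float64(-0.13)], [1.0, 2.73, 1.91, 3.54, np.float64(-0.13)]]
[[ 1.    -0.001  0.     0.   ]
 [-0.001 -0.957 -0.289 -0.073]
 [ 0.001  0.289 -0.957 -0.143]
 [ 0.     0.     0.     1.   ]]
1215 ((571.455810546875, 35.86516571044922), (98.1639175415039, 14.628337860107422), 5.018090724945068) [0.13560269 0.14297629 0.14431795]
```

View pics/w1.png

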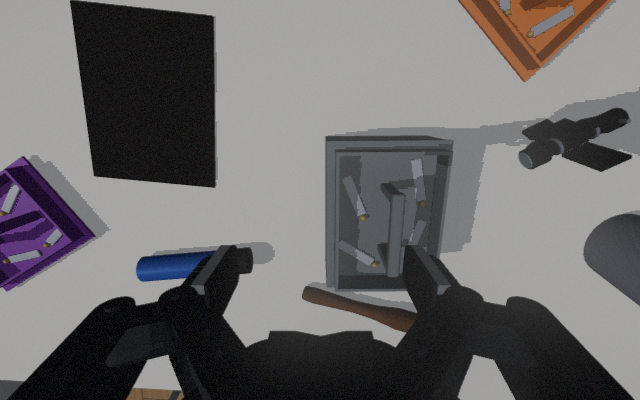

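The wrist view shows the bar handle at pixel (395,230), which measures (0.5715, 0.0355) at 5°, agreeing with the top view. The mat is fully visible at the upper left. I'll descend over the bar.

>>> {"api": "carry_out", "payload": {"commands": [[1, 2.75, 1.9, 2.5, -0.2], [1, 2.75, 1.9, 2.5, -0.2], [1, 2.75, 1.9, 2.5, 0], [1, 0, 0, 3, 0], [1, 0, 0, 0, 0]]}}

```text
clock: 3.05
tool_pos: [0.5691, 0.0357, 0.1722]
eef_rot: [-0.002, 0.676, 0.737, -0.002]
wrist_force: [-0.1, 0.1, 0.3]
gripper_width: 0.0848
```

```bash
python3 plan.py .5715 .0355 .118 95 1; python3 - <<'E'
from h import *
z=np.load('w1.npz');p=z['p'];W=z['W']
m=((p.max(-1)<60)&(abs(W[...,2])<.02)&(abs(W[...,0]-.45)<.16)&(abs(W[...,1]+.3)<.13)).astype(np.uint8)
n,l,s,c=cv2.connectedComponentsWithStats(m); k=1+np.argmax(s[1:,4]); q=W[l==k]
print('mat',cv2.minAreaRect((q[:,:2]*1000).astype(np.float32)),np.median(q[:,2]))
m=(W[...,2]>.1)&(abs(W[...,0]-.45)<.06)&(abs(W[...,1]-.26)<.06);q=W[m];print('torch',m.sum(),cv2.minAreaRect((q[:,:2]*1000).astype(np.float32)),q[:,2].max())
E
```

```text
t 3.05 pos [0.5691 0.0357 0.1722] yaw 95.0 q [ 0.06  0.13  0.11  1.56 -0.   -0.02] w 0.0848 F [-0.1  0.1  0.3]
[[1.0, -0.02, 0.13, 2.71, np.float64(-0.01)], [1.0, -0.02, 0.13, 2.71, np.float64(-0.01)]]
mat ((453.2833557128906, -301.329833984375), (185.19210815429688, 234.15850830078125), 88.8787841796875) 0.004645647302566169
torch 724 ((453.9805908203125, 262.18756103515625), (57.641502380371094, 35.48711013793945), 31.98924446105957) 0.1160814219983573
```

>>> {"api": "carry_out", "payload": {"commands": [[1, 0, 0.1, 2.8, 0], [1, 0, 0.1, 2.6, 0], [0, 0, 0, 0, 0], [-1, 0, 0, 0, 0], [-1, 0, 0, 0, 0]], "grip_force": 60}}

```text
clock: 3.55
tool_pos: [0.5737, 0.0356, 0.1249]
eef_rot: [0.001, 0.676, 0.737, 0.001]
wrist_force: [-0.2, 0.4, 0.3]
gripper_width: 0.0438
```

>>> {"api": "carry_out", "payload": {"commands": [[-1, 0, 0, 0, 0], [-1, 0, 0, 0, 0], [-1, 0, 0, 0, 0], [-1, 0, 0, 0, 0], [-1, 0, 0, 0, 0]]}}

```text
clock: 4.05
tool_pos: [0.5735, 0.036, 0.1238]
eef_rot: [0.001, 0.676, 0.737, 0.001]
wrist_force: [-0.8, -0.7, 7.1]
gripper_width: 0.0125
```

>>> {"api": "carry_out", "payload": {"commands": [[-1, 0, 0, -0.5, 0], [-1, 0, 0, -1, 0], [-1, 0, 0, -1.5, 0], [-1, 0, 0, -1.5, 0], [-1, 0, 0, 0, 0]]}}

```text
clock: 4.55
tool_pos: [0.5741, 0.0362, 0.1706]
eef_rot: [0.001, 0.676, 0.737, 0.002]
wrist_force: [0.1, -1.0, -3.3]
gripper_width: 0.0127
```

```bash
python3 plan.py .5715 .0355 .215 95 -1 2.5; python3 - <<'E'
from h import *
p,d,W=cloud('scene'); save('pics/s2.png',cv2.resize(p[160:300,250:450],None,fx=3,fy=3))
E
```

```text
t 4.55 pos [0.5741 0.0362 0.1706] yaw 95.0 q [ 0.06  0.13  0.1   1.54  0.   -0.02] w 0.0127 F [ 0.1 -1.  -3.3]
[[-1.0, -0.02, -0.12, -2.22, np.float64(0.01)], [-1.0, -0.02, -0.12, -2.22, np.float64(0.01)]]
```

View pics/s2.png

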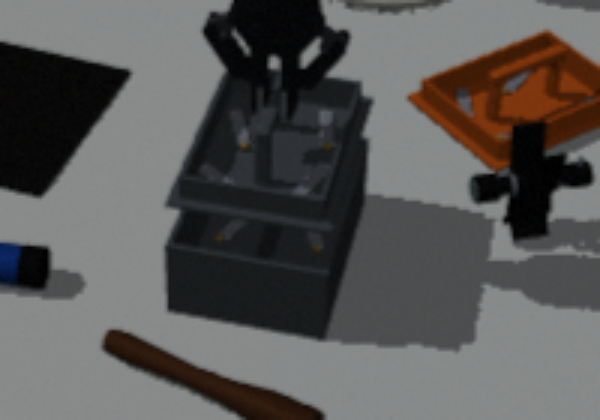

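The tray is lifted and level in the grip, and the divider is visible below it. Now I'll carry it to the mat.

>>> {"api": "carry_out", "payload": {"commands": [[-1, 0, 0, -1.5, 0], [-1, 0, 0, -1.5, 0], [-1, 0, 0, -1.5, 0], [-1, 0, 0, 0, 0]]}}

```text
clock: 5.0
tool_pos: [0.5736, 0.0362, 0.2138]
eef_rot: [0.001, 0.676, 0.737, 0.001]
wrist_force: [0.5, -0.1, -3.7]
gripper_width: 0.0128
```

```bash
python3 plan.py .455 -.301 .215 90 -1 2.5
```

```text
t 5.0 pos [0.5736 0.0362 0.2138] yaw 95.0 q [ 0.06  0.14  0.2   1.63 -0.   -0.02] w 0.0128 F [ 0.5 -0.1 -3.7]
[[-1.0, -2.17, -0.98, -0.01, np.float64(0.33)], [-1.0, -2.18, -0.97, -0.01, np.float64(0.33)], [-1.0, -2.18, -0.96, -0.01, np.float64(0.33)], [-1.0, -2.19, -0.95, -0.01, np.float64(0.33)], [-1.0, -2.19, -0.93, -0.01, np.float64(0.33)]]
[[-1.0, -2.2, -0.92, -0.01, np.float64(0.33)], [-1.0, -2.2, -0.91, -0.01, np.float64(0.33)], [-1.0, -2.21, -0.89, -0.01, np.float64(0.33)], [-1.0, -2.21, -0.88, -0.01, np.float64(0.33)], [-1.0, -2.22, -0.87, -0.01, np.float64(0.33)]]
[[-1.0, -2.22, -0.86, -0.01, np.float64(0.33)], [-1.0, -2.23, -0.84, -0.01, np.float64(0.33)], [-1.0, -2.23, -0.83, -0.01, np.float64(0.33)], [-1.0, -2.24, -0.82, -0.01, np.float64(0.33)], [-1.0, -2.24, -0.8, -0.01, np.float64(0.33)]]
```

>>> {"api": "carry_out", "payload": {"commands": [[-1, -1.2, -0.5, 0, 0.3], [-1, -2.2, -1.0, 0, 0.3], [-1, -2.2, -1.0, 0, 0.3], [-1, -2.2, -1.0, 0, 0.3], [-1, -2.2, -1.0, 0, 0.4]]}}

```text
clock: 5.5
tool_pos: [0.5346, -0.0684, 0.2109]
eef_rot: [-0.001, 0.686, 0.728, -0.001]
wrist_force: [0.7, -0.2, -3.6]
gripper_width: 0.0129
```

>>> {"api": "carry_out", "payload": {"commands": [[-1, -2.2, -0.9, 0, 0.3], [-1, -2.2, -0.9, 0, 0.3], [-1, -2.2, -0.9, 0, 0.3], [-1, -2.2, -0.9, 0, 0.3], [-1, -2.2, -0.9, 0, 0.4]]}}

```text
clock: 6.0
tool_pos: [0.4949, -0.1803, 0.2109]
eef_rot: [-0.001, 0.696, 0.718, -0.0]
wrist_force: [1.6, -0.8, -4.7]
gripper_width: 0.0126
```

>>> {"api": "carry_out", "payload": {"commands": [[-1, -2.2, -0.9, 0, 0.3], [-1, -2.2, -0.8, 0, 0.3], [-1, -2.2, -0.8, 0, 0.3], [-1, -2.2, -0.8, 0, 0.4], [-1, -2.2, -0.8, 0, 0.4]]}}

```text
clock: 6.5
tool_pos: [0.4561, -0.291, 0.2109]
eef_rot: [-0.001, 0.707, 0.707, -0.0]
wrist_force: [0.1, -0.0, -4.1]
gripper_width: 0.0126
```

>>> {"api": "carry_out", "payload": {"commands": [[-1, -1.0, -0.4, 0, 0.4], [-1, 0, 0, 0, 0], [-1, 0, 0, 2, 0], [-1, 0, 0, 2, 0], [-1, 0, 0, 0, 0]]}}

```text
clock: 7.0
tool_pos: [0.4525, -0.2984, 0.1693]
eef_rot: [-0.002, 0.709, 0.706, -0.0]
wrist_force: [-1.0, 0.3, -4.1]
gripper_width: 0.0126
```

```bash
python3 plan.py .455 -.301 .055 90 -1 2.5
```

```text
t 7.0 pos [ 0.4525 -0.2984  0.1693] yaw 89.8 q [-0.58  0.06  0.03  1.54  0.   -0.58] w 0.0126 F [-1.   0.3 -4.1]
[[-1.0, -0.06, 0.06, 2.28, np.float64(-0.05)], [-1.0, -0.06, 0.06, 2.28, np.float64(-0.05)], [-1.0, -0.06, 0.06, 2.28, np.float64(-0.05)], [-1.0, -0.06, 0.06, 2.28, np.float64(-0.05)], [-1.0, -0.06, 0.06, 2.28, np.float64(-0.05)]]
```

>>> {"api": "carry_out", "payload": {"commands": [[-1, 0, 0.1, 2.5, 0], [-1, 0, 0.1, 2.5, 0], [-1, 0, 0, 2.5, 0], [-1, 0, 0, 2.0, 0], [-1, 0, 0, 1.0, 0]]}}

```text
clock: 7.5
tool_pos: [0.4551, -0.299, 0.0662]
eef_rot: [-0.001, 0.709, 0.706, -0.0]
wrist_force: [-0.0, 0.6, -3.3]
gripper_width: 0.0124
```

>>> {"api": "carry_out", "payload": {"commands": [[-1, 0, 0, 0.5, 0], [-1, 0, 0, 0.3, 0], [-1, 0, 0, 0.2, 0], [-1, 0, 0, 0, 0]]}}

```text
clock: 7.9
tool_pos: [0.4558, -0.3001, 0.0579]
eef_rot: [0.0, 0.709, 0.705, 0.0]
wrist_force: [0.4, -0.7, -4.1]
gripper_width: 0.0127
```

>>> {"api": "carry_out", "payload": {"commands": [[-1, 0, 0, 0.2, 0], [-1, 0, 0, 0.2, 0], [-1, 0, 0, 0, 0]]}}

```text
clock: 8.2
tool_pos: [0.4553, -0.2999, 0.0531]
eef_rot: [-0.0, 0.709, 0.705, -0.0]
wrist_force: [-0.0, 0.3, -4.0]
gripper_width: 0.0125
```

>>> {"api": "carry_out", "payload": {"commands": [[-1, 0, 0, 0.2, 0], [-1, 0, 0, 0, 0]]}}

```text
clock: 8.4
tool_pos: [0.4555, -0.3, 0.0527]
eef_rot: [0.0, 0.709, 0.705, 0.0]
wrist_force: [-4.4, 2.8, 7.9]
gripper_width: 0.0127
```

>>> {"api": "carry_out", "payload": {"commands": [[1, 0, 0, 0, 0], [1, 0, 0, 0, 0], [1, 0, 0, 0, 0], [1, 0, 0, 0, 0], [1, 0, 0, 0, 0]]}}

```text
clock: 8.9
tool_pos: [0.4555, -0.2999, 0.0512]
eef_rot: [0.0, 0.709, 0.705, 0.0]
wrist_force: [-0.2, 0.7, 0.3]
gripper_width: 0.0834
```

>>> {"api": "carry_out", "payload": {"commands": [[1, 0, 0, -2, 0], [1, 0, 0, -4, 0], [1, 0, 0, -5, 0], [1, 0, 0, -5, 0], [1, 0, 0, -5, 0]]}}

```text
clock: 9.4
tool_pos: [0.4551, -0.2997, 0.2633]
eef_rot: [0.0, 0.709, 0.705, 0.0]
wrist_force: [1.7, 0.1, 0.7]
gripper_width: 0.0853
```

```bash
python3 plan.py .50 .10 .26 32 1 4.5; python3 - <<'E'
from h import *
p,d,W=cloud('top'); save('pics/t2.png',cv2.resize(p[120:280,190:450],None,fx=3,fy=3))
m=(W[...,2]>.008)&(W[...,2]<.05)&(abs(W[...,0]-.453)<.13)&(abs(W[...,1]+.3)<.1);print(m.sum(),cv2.minAreaRect((W[m][:,:2]*1000).astype(np.float32)))
E
```

```text
t 9.4 pos [ 0.4551 -0.2997  0.2633] yaw 89.7 q [-0.58  0.09  0.24  1.72 -0.   -0.58] w 0.0853 F [1.7 0.1 0.7]
[[1.0, 4.44, 0.48, 0.04, np.float64(6.41)], [1.0, 4.47, -0.02, 0.04, np.float64(6.41)], [1.0, 4.44, -0.52, 0.04, np.float64(6.41)], [1.0, 4.35, -1.01, 0.04, np.float64(6.41)], [1.0, 4.21, -1.49, 0.04, np.float64(6.41)]]
[[1.0, 4.02, -1.96, 0.04, np.float64(6.41)], [1.0, 3.78, -2.39, 0.04, np.float64(6.41)], [1.0, 3.48, -2.8, 0.04, np.float64(6.41)], [1.0, 3.15, -3.17, 0.04, np.float64(6.41)]]
1030 ((480.5451965332031, -246.15740966796875), (147.24575805664062, 305.2384033203125), 61.87571334838867)
```

View pics/t2.png

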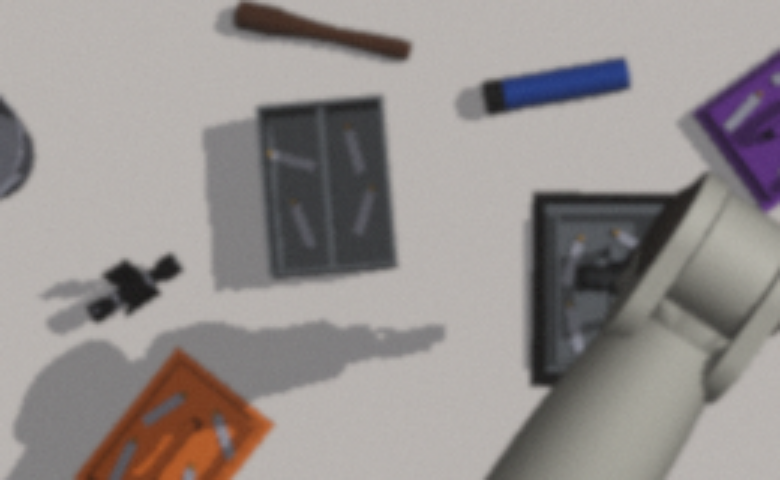

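The tray lies on the mat and the open box shows its divider (325,190 in the crop). I'll move toward the torch with one look on the way.

>>> {"api": "carry_out", "payload": {"commands": [[1, 4.4, 0.5, 0, 6.4], [1, 4.4, 0, 0, 6.4], [1, 4.4, -0.5, 0, 6.4], [1, 4.4, -1.0, 0, 6.4], [1, 4.2, -1.5, 0, 6.4]]}}

```text
clock: 9.95
tool_pos: [0.4809, -0.0775, 0.2613]
eef_rot: [0.0, 0.877, 0.48, 0.0]
wrist_force: [0.7, -0.2, 0.2]
gripper_width: 0.0851
```

>>> {"api": "carry_out", "payload": {"commands": [[1, 4.0, -2.0, 0, 6.4], [1, 3.8, -2.4, 0, 6.4], [1, 3.5, -2.8, 0, 6.4], [1, 3.1, -3.2, 0, 6.4], [1, 0, 0, 0, 0]]}}

```text
clock: 10.45
tool_pos: [0.4999, 0.1032, 0.2607]
eef_rot: [-0.0, 0.961, 0.276, -0.0]
wrist_force: [-0.1, -0.3, 0.6]
gripper_width: 0.0848
```

```bash
python3 plan.py .454 .262 .20 32 1 4.5; python3 - <<'E'
from h import *
mr=lambda W,m:(m.sum(),)+tuple(np.round(x,1) for x in cv2.minAreaRect((W[m][:,:2]*1000).astype(np.float32)))
p,d,W=cloud('wrist'); np.savez('w2',p=p,d=d,W=W); save('pics/w2.png',p)
m=(W[...,2]>.1)&(W[...,2]<.13)&(abs(W[...,0]-.45)<.06)&(abs(W[...,1]-.26)<.06);print('torch',mr(W,m),W[m][:,2].max())
# divider: points z .066-.076 well inside the walls
c,s=np.cos(.0873),np.sin(.0873); dx=W[...,0]-.571;dy=W[...,1]-.0355
a=c*dx+s*dy;b=-s*dx+c*dy
m=(abs(W[...,2]-.071)<.005)&(abs(a)<.09)&(abs(b)<.05); print('div',mr(W,m)); 
if m.sum(): print(np.polyfit(a[m],b[m],1),a[m].min(),a[m].max(),np.percentile(b[m],[2,98]))
m=(abs(W[...,2]-.083)<.004)&(abs(a)<.12)&(abs(b)<.1); print('rim',mr(W,m))
z=np.load('top.npz')
p,d,W=cloud('top')
m=(W[...,2]>.01)&(W[...,2]<.09)&(abs(W[...,0]-.453)<.13)&(abs(W[...,1]+.3)<.1);print('tray',mr(W,m)); 
dx=W[...,0]-.571;dy=W[...,1]-.0355;a=c*dx+s*dy;b=-s*dx+c*dy
m=(abs(W[...,2]-.083)<.005)&(abs(a)<.12)&(abs(b)<.1); print('rim',mr(W,m))
E
```

```text
t 10.45 pos [0.4999 0.1032 0.2607] yaw 32.1 q [0.2  0.01 0.15 1.71 0.   1.21] w 0.0848 F [-0.1 -0.3  0.6]
[[1.0, 1.14, -3.97, 1.52, np.float64(0.03)], [1.0, 1.14, -3.97, 1.52, np.float64(0.03)], [1.0, 1.13, -3.97, 1.52, np.float64(0.03)], [1.0, 1.13, -3.97, 1.52, np.float64(0.03)]]
torch (np.int64(684), array([455.4, 261.1]), array([56.4, 31.5]), np.float64(32.8)) 0.11611711301846328
div (np.int64(968), array([571.2,  35.4]), array([179.5,   9.3]), np.float64(4.7))
[-0.00236907  0.00063895] -0.08950156479534889 0.0899927668056573 [-0.00417834  0.00423922]
rim (np.int64(2321), array([574.4,  35.3]), array([200.5, 151.2]), np.float64(5.0))
tray (np.int64(1664), array([ 452.3, -300. ]), array([256.5, 196.2]), np.float64(0.5))
rim (np.int64(184), array([572.2,  34.6]), array([200.7, 150. ]), np.float64(4.8))
```

View pics/w2.png

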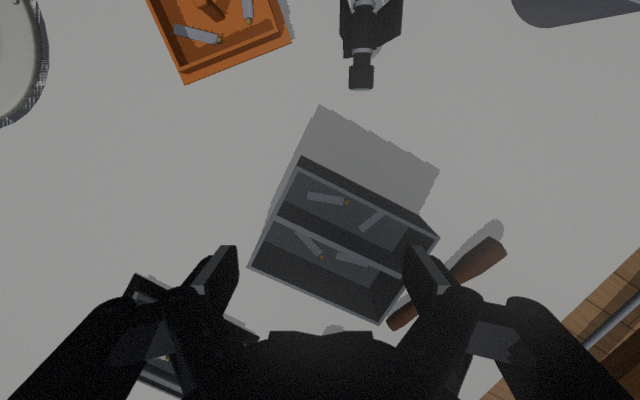

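The wrist view shows the torch at (365,40) and the divider running from (280,218) to (400,275). Measured: divider middle about (0.572, 0.036) at 4.8°, torch about (0.4545, 0.2615) with its squeeze axis at 32°. The tray rests on the mat.

>>> {"api": "carry_out", "payload": {"commands": [[1, 1.1, -4.0, 1.5, 0], [1, 1.1, -4.0, 1.5, 0], [1, 1.1, -4.0, 1.5, 0], [1, 1.2, -3.9, 1.5, 0], [1, 0, 0, 0, 0]]}}

```text
clock: 11.05
tool_pos: [0.452, 0.2593, 0.199]
eef_rot: [0.0, 0.961, 0.278, -0.001]
wrist_force: [-0.4, -0.8, 0.8]
gripper_width: 0.0854
```

>>> {"api": "carry_out", "payload": {"commands": [[1, 0, 0, 0, 0], [1, 0, 0, 0, 0]]}}

```text
clock: 11.25
tool_pos: [0.4541, 0.2563, 0.2019]
eef_rot: [0.0, 0.961, 0.276, 0.0]
wrist_force: [0.8, -0.1, 0.1]
gripper_width: 0.0856
```

```bash
python3 plan.py .4545 .2615 .084 32 1 3; python3 - <<'E'
from h import *
p,d,W=cloud('wrist'); save('pics/w3.png',p)
m=(W[...,2]>.1)&(W[...,2]<.13)&(abs(W[...,0]-.45)<.06)&(abs(W[...,1]-.26)<.06);print('torch',m.sum(),cv2.minAreaRect((W[m][:,:2]*1000).astype(np.float32)))
E
```

```text
t 11.25 pos [0.4541 0.2563 0.2019] yaw 32.1 q [ 0.51  0.01  0.04  1.6  -0.    1.53] w 0.0856 F [ 0.8 -0.1  0.1]
[[1.0, 0.08, -0.11, 2.95, np.float64(0.01)], [1.0, 0.08, -0.11, 2.95, np.float64(0.01)], [1.0, 0.08, -0.11, 2.95, np.float64(0.01)], [1.0, 0.08, -0.11, 2.95, np.float64(0.01)]]
torch 770 ((454.21221923828125, 262.8519287109375), (56.80288314819336, 34.10639190673828), 32.07618713378906)
```

View pics/w3.png

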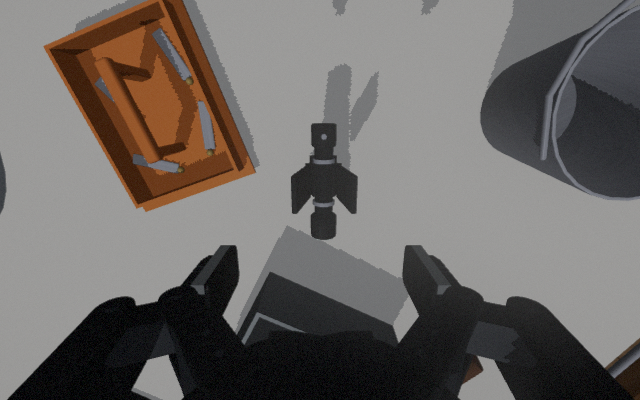

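The torch at (323,180) is centred between the fingers (midpoint column 320) and square to them. I'll descend and squeeze.

>>> {"api": "carry_out", "payload": {"commands": [[1, 0.1, -0.1, 3, 0], [1, 0.1, -0.1, 3, 0], [1, 0.1, -0.1, 3, 0], [1, 0.1, -0.2, 2.8, 0], [1, 0, 0, 0, 0]], "grip_force": 30}}

```text
clock: 11.8
tool_pos: [0.4531, 0.2619, 0.0802]
eef_rot: [0.001, 0.961, 0.276, -0.002]
wrist_force: [-0.4, -0.6, -0.3]
gripper_width: 0.0855
```

>>> {"api": "carry_out", "payload": {"commands": [[0, 0, 0, 0, 0], [-1, 0, 0, 0, 0], [-1, 0, 0, 0, 0], [-1, 0, 0, 0, 0], [-1, 0, 0, 0, 0]]}}

```text
clock: 12.3
tool_pos: [0.4554, 0.2643, 0.0864]
eef_rot: [-0.0, 0.961, 0.276, 0.002]
wrist_force: [-2.2, -1.1, 9.4]
gripper_width: 0.0367
```

>>> {"api": "carry_out", "payload": {"commands": [[-1, 0, 0, 0, 0], [-1, 0, 0, 0, 0], [-1, 0, 0, 0, 0]]}}

```text
clock: 12.6
tool_pos: [0.4554, 0.2644, 0.0864]
eef_rot: [-0.0, 0.961, 0.277, 0.002]
wrist_force: [-2.2, -0.9, 9.7]
gripper_width: 0.037
```

>>> {"api": "carry_out", "payload": {"commands": [[-1, 0, 0, -1, 0], [-1, 0, 0, -2, 0], [-1, 0, 0, -3, 0], [-1, 0, 0, -3, 0], [-1, 0, 0, -3, 0]]}}

```text
clock: 13.1
tool_pos: [0.4542, 0.2638, 0.2058]
eef_rot: [-0.0, 0.961, 0.277, 0.001]
wrist_force: [-0.5, 0.3, -2.2]
gripper_width: 0.0361
```

>>> {"api": "carry_out", "payload": {"commands": [[-1, 0, 0, 0, 0], [-1, 0, 0, 0, 0]]}}

```text
clock: 13.3
tool_pos: [0.4546, 0.2641, 0.2043]
eef_rot: [-0.0, 0.961, 0.277, 0.001]
wrist_force: [-0.2, -0.4, -2.6]
gripper_width: 0.0355
```

```bash
python3 plan.py .572 .036 .21 94.8 -1 3; python3 - <<'E'
from h import *
p,d,W=cloud('scene'); save('pics/s3.png',cv2.resize(p[120:300,330:550],None,fx=3,fy=3))
E
```

```text
t 13.3 pos [0.4546 0.2641 0.2043] yaw 32.1 q [ 0.53  0.02  0.05  1.6  -0.    1.54] w 0.0355 F [-0.2 -0.4 -2.6]
[[-1.0, -0.24, 2.84, -0.06, np.float64(-6.97)], [-1.0, -0.58, 2.79, -0.06, np.float64(-6.97)], [-1.0, -0.92, 2.7, -0.06, np.float64(-6.97)], [-1.0, -1.24, 2.57, -0.06, np.float64(-6.97)], [-1.0, -1.54, 2.4, -0.06, np.float64(-6.97)]]
[[-1.0, -1.82, 2.19, -0.06, np.float64(-6.97)], [-1.0, -2.07, 1.96, -0.06, np.float64(-6.97)], [-1.0, -2.29, 1.69, -0.06, np.float64(-6.97)], [-1.0, -2.48, 1.4, -0.06, np.float64(-6.97)]]
```

View pics/s3.png

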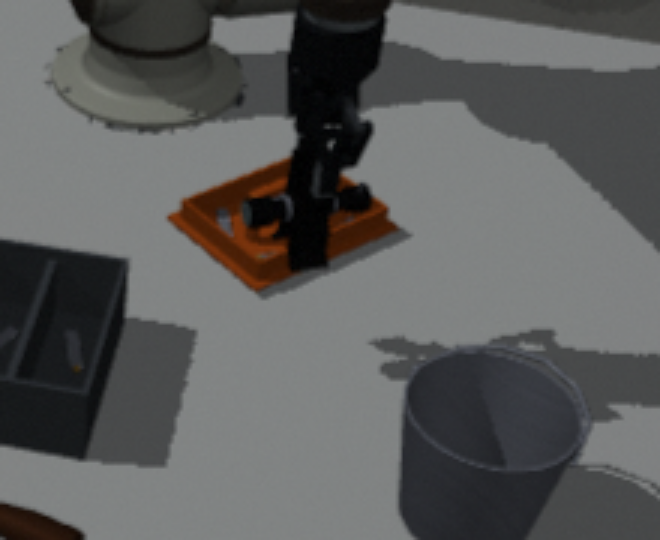

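The torch hangs upright in the gripper at (300,210 in the crop), clear of the orange tray. I'll carry it over the divider and turn it on the way.

>>> {"api": "carry_out", "payload": {"commands": [[-1, -0.2, 2.8, -0.2, -7], [-1, -0.6, 2.8, 0, -7], [-1, -0.9, 2.7, 0, -7], [-1, -1.2, 2.6, 0, -7], [-1, -1.5, 2.4, 0, -7]]}}

```text
clock: 13.85
tool_pos: [0.5204, 0.137, 0.2038]
eef_rot: [-0.0, 0.832, 0.555, -0.001]
wrist_force: [0.0, 1.0, -1.0]
gripper_width: 0.0357
```

>>> {"api": "carry_out", "payload": {"commands": [[-1, -1.8, 2.2, 0, -7], [-1, -2.1, 2.0, 0, -7], [-1, -2.3, 1.7, 0, -7], [-1, -2.5, 1.4, 0, -7], [-1, 0, 0, 0, 0]]}}

```text
clock: 14.35
tool_pos: [0.5741, 0.0339, 0.2033]
eef_rot: [-0.001, 0.674, 0.738, -0.001]
wrist_force: [0.2, 0.7, -2.2]
gripper_width: 0.0353
```

>>> {"api": "carry_out", "payload": {"commands": [[-1, 0, 0, 0, 0], [-1, 0, 0, 0, 0]]}}

```text
clock: 14.55
tool_pos: [0.5731, 0.0371, 0.2046]
eef_rot: [-0.001, 0.675, 0.738, -0.0]
wrist_force: [0.2, 0.5, -2.3]
gripper_width: 0.0356
```

```bash
python3 plan.py .572 .036 .121 94.8 -1 2; python3 - <<'E'
from h import *
p,d,W=cloud('wrist'); np.savez('w4',p=p,d=d,W=W); save('pics/w4.png',p)
E
```

```text
t 14.55 pos [0.5731 0.0371 0.2046] yaw 95.0 q [ 0.06  0.14  0.18  1.61  0.   -0.02] w 0.0356 F [ 0.2  0.5 -2.3]
[[-1.0, -0.02, -0.02, 1.67, np.float64(0.05)], [-1.0, -0.02, -0.02, 1.67, np.float64(0.05)], [-1.0, -0.02, -0.02, 1.67, np.float64(0.05)], [-1.0, -0.02, -0.02, 1.67, np.float64(0.05)], [-1.0, -0.02, -0.02, 1.67, np.float64(0.05)]]
```

View pics/w4.png

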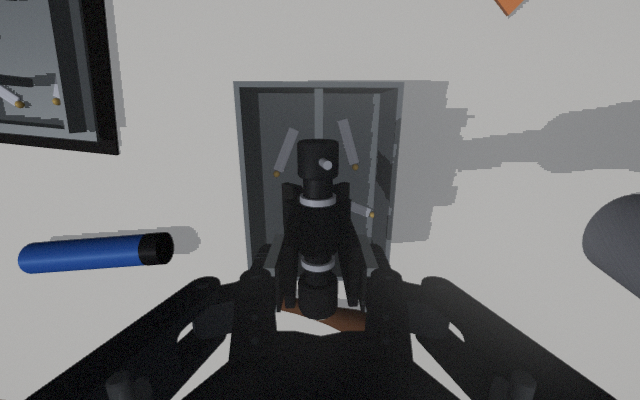

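The torch and the divider line up (both at column 318), with the box lips either side. I'll lower it.

>>> {"api": "carry_out", "payload": {"commands": [[-1, 0, 0, 1.5, 0], [-1, -0.1, 0, 1.5, 0], [-1, 0, 0, 1.5, 0], [-1, 0, 0, 1.5, 0], [-1, 0, 0, 0, 0]]}}

```text
clock: 15.1
tool_pos: [0.5725, 0.0362, 0.143]
eef_rot: [-0.001, 0.675, 0.738, -0.001]
wrist_force: [-0.3, 0.2, -1.8]
gripper_width: 0.0354
```

>>> {"api": "carry_out", "payload": {"commands": [[-1, 0, 0, 1, 0], [-1, 0, 0, 1, 0], [-1, 0, 0, 0.5, 0], [-1, 0, 0, 0, 0], [-1, 0, 0, 0, 0]]}}

```text
clock: 15.6
tool_pos: [0.5738, 0.0356, 0.1205]
eef_rot: [0.0, 0.675, 0.738, 0.0]
wrist_force: [0.6, 0.5, -2.1]
gripper_width: 0.0361
```

>>> {"api": "carry_out", "payload": {"commands": [[0, 0, 0, 0, 0], [0.2, 0, 0, 0, 0], [0.4, 0, 0, 0, 0], [1, 0, 0, 0, 0], [1, 0, 0, 0, 0]]}}

```text
clock: 16.1
tool_pos: [0.5739, 0.0356, 0.1206]
eef_rot: [0.0, 0.675, 0.738, 0.0]
wrist_force: [0.3, 0.1, -0.7]
gripper_width: 0.0847
```

>>> {"api": "carry_out", "payload": {"commands": [[1, 0, 0, 0, 0], [1, 0, 0, 0, 0], [1, 0, 0, 0, 0], [1, 0, 0, -2, 0], [1, 0, 0, -4, 0]]}}

```text
clock: 16.6
tool_pos: [0.5723, 0.0355, 0.1779]
eef_rot: [-0.002, 0.675, 0.738, -0.002]
wrist_force: [1.1, -1.1, 1.0]
gripper_width: 0.0855
```

>>> {"api": "carry_out", "payload": {"commands": [[1, 0, 0, -4, 0], [1, 0, -3, -3, 0], [1, 0, -4, -1, 0], [1, 0, -4, 0, 0], [1, 0, 0, 0, 0]]}}

```text
clock: 17.1
tool_pos: [0.461, 0.0255, 0.262]
eef_rot: [0.001, 0.675, 0.738, 0.001]
wrist_force: [2.5, 0.6, 0.8]
gripper_width: 0.0855
```

```bash
python3 - <<'E'
from h import *
mr=lambda W,m:(m.sum(),)+tuple(np.round(x,1) for x in cv2.minAreaRect((W[m][:,:2]*1000).astype(np.float32)))
p,d,W=cloud('wrist'); 
p2,_,W2=cloud('scene'); save('pics/f.png',np.vstack([cv2.resize(p,(480,300)),cv2.resize(p2[150:300,200:440],(480,300))]))
c,s=np.cos(.0855),np.sin(.0855); dx=W[...,0]-.572;dy=W[...,1]-.0358;a=c*dx+s*dy;b=-s*dx+c*dy
near=(abs(a)<.09)&(abs(b)<.06)
for lo,hi in ((.10,.125),(.135,.17)):
    m=near&(W[...,2]>lo)&(W[...,2]<hi); print(lo,hi,m.sum(),'a',np.percentile(a[m],[1,50,99]).round(4),'b',np.percentile(b[m],[1,50,99]).round(4),'zmax',np.percentile(W[m][:,2],99).round(4))
T,st=tool();print(st['clock'],st['wrist_force'],st['tool_pos'])
E
```

```text
0.1 0.125 2008 a [-0.0552 -0.0006  0.0606] b [-0.0184 -0.0004  0.0176] zmax 0.1239
0.135 0.17 479 a [-0.0148 -0.0008  0.0188] b [-0.0266  0.0184  0.0256] zmax 0.1521
17.2 [ 0.20846567 -0.80013679 -0.1133883 ] [0.46396529 0.02577329 0.26097383]
```

View pics/f.png

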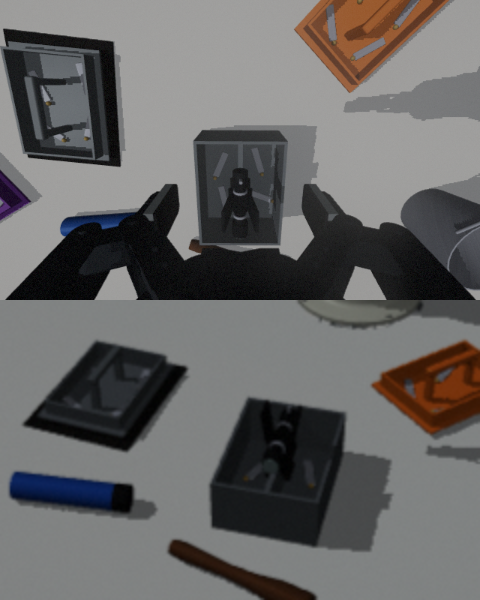

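The torch is clipped and upright on the divider: tail tops at 0.152 m, so the jaw tips are about 22 mm below the divider's edge, and it is centred along it. One last number for the tray centre, then hand in.

```bash
python3 - <<'E'
from h import *
for n in ('wrist','top'):
    p,d,W=cloud(n); near=(abs(W[...,0]-.453)<.14)&(abs(W[...,1]+.3)<.11)
    for lo,hi in ((.008,.06),(.06,.075)):
        m=near&(W[...,2]>lo)&(W[...,2]<hi)
        if hi<.07:  # drop thin noise
            m=cv2.morphologyEx(m.astype(np.uint8),cv2.MORPH_OPEN,np.ones((3,3)))>0
        if m.sum()>5: print(n,lo,m.sum(),[np.round(x,1) for x in cv2.minAreaRect((W[m][:,:2]*1000).astype(np.float32))],np.median(W[m][:,2]).round(4))
E
```

```text
wrist 0.008 13917 [array([ 454.9, -299.1]), array([151.9, 200.5]), np.float64(89.8)] 0.0176
wrist 0.06 1605 [array([ 454.3, -298.6]), array([16.2, 99.1]), np.float64(89.3)] 0.0717
top 0.008 938 [array([ 452.4, -300.9]), array([152.6, 198.2]), np.float64(89.9)] 0.0188
top 0.06 75 [array([ 454.1, -299.2]), array([94.4, 14.2]), np.float64(0.8)] 0.0709
```

The tray is centred within about 3 mm and flat: its handle top is at 0.0717 m, and 0.072 m is expected.

```bash
python3 -c "
from station import order; print(order.close_job())"
```

```text
the job is handed in; nothing more can be done
None
```

The job is done and handed in at about 17 s. No verdict was given.

- **Tray:** I lifted it level by its handle and set it on the mat. The last check put it about 3 mm from the mat's centre and flat, with the handle top at 0.0717 m against 0.072 m expected.
- **Torch:** I squeezed its jaws open, turned it to the divider and lowered it on without any contact force, then released it. The last check showed it upright, within about 2 mm of the divider's middle. The jaw tips are about 22 mm below the top edge, worked out from the tail-top height of 0.152 m. I had no direct reading of the jaw angle, but the tails measured about 52 mm over, as expected when clipped on.
- **Bystanders:** The bucket, club, tube and look-alike trays were never approached and looked unmoved. I did not re-measure their positions.
- **Checks:** None failed. The mat's first estimate from the top camera was about 4 mm off the wrist camera's, and I used the wrist value because its size matched the mat's.

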